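# Set four round-bottom flasks from the carrier onto their matching cork rings

### The arm

A 6-joint arm with a two-finger parallel gripper is mounted at the origin on a cart in front of the work surface, level with it; the furniture and walls round the work are solid. World frame = base frame: x ahead of the robot, y to its left, z up, the work surface at z = 0. Lengths are in mm, angles in rad, forces in N, time in s.
With the tool pointing down it reaches from about 225 to 875 mm from the base axis. Payload 3.4 kg.
Tool frame: the origin (TCP) lies midway between the tips of the shut fingers; the grasp point (between the pads) lies 19 mm behind it; x points along the fingers, y is the direction in which the jaws open and shut, and the axes are right-handed (so a half turn about x gives the same grasp; the last joint's range is limited). The gripper opens to 85 mm and grips with 20 to 120 N. Pads are 22 mm wide; open, the fingers measure 114 mm over their backs; the gripper's body (76 mm by 85 mm) begins 54 mm behind the grasp point. The pads swing forward as they close: fully open they stand 13 mm farther back than shut.
Start: joints at [1.179, 0.276, 1.505, -0, 1.361, -0.121], TCP at [153.83, 554.075, 231.328] pointing down, gripper open.
Joint ranges: [-2.89, 2.89], [-0.75, 2.08], [0.22, 2.7], [-1.18, 4.32], [0.11, 2.71], [-2.7, 2.7]. Speed limits (rad/s): [2.57, 2.57, 3.14, 3.14, 3.14, 3.14].

### API

Orientations are given as a rotation vector (axis times angle).
In Python, from plant import arm gives the robot as it stands.
- The arm moves only by the tool apply_moves, never from a script. Its argument "commands" is a list of rows, each a list of 7 numbers: the shift along the world's x, y, z in m, then the turn, a rotation vector about the world's x, y, z in rad, then the opening, from 0 (shut) to 1 (fully open). A call has 1 to 20 rows; each row is the pose to reach, as a shift and turn from the pose commanded when the call began; what a row does not reach only later rows make up. A row lasts 1/8 s, in which the tool goes at most 62.5 mm and 10.7 degrees, less where a joint would pass 70% of its speed; a pose out of reach is approached as far as the arm can. A call with a gripper value outside its range is refused whole. The fingers move at their own pace and stop on an object; "newtons" is the grip in N (left out, the last holds). Time passes only in rows, so rows that repeat a pose let the fingers close. It gives the time, the measured TCP pose, the force and the opening at its end, in the units of the state.
- arm.get_obs(): the state, without advancing time (a new reading comes with each control period).
- arm.capture(name): name is "side" or "top" or "wrist"; returns (picture, depth): 384x512x3 uint8, red, green, blue; 384x512 float32, mm along the optical axis (not along the pixel's ray), 0 where there is no reading.
- arm.camera_params(name): a dict with "intrinsics" (3x3 intrinsics, pixels), "eye" and "attitude" of the camera in the world. Camera axes: x right, y down, z forward; pixel columns grow to the right and rows downward; lengths in mm; the calibration is good to about 2 mm. A picture is of the moment at which its call begins: read the wrist's pose just before it. camera_params takes no time and is no camera call; for the wrist camera it gives the pose at the moment of the call.
- arm.job_done(): hands the job in, once; it reports no verdict.
Trained networks look in the newest picture that a camera, given by its name, has taken for a name from the list of things; names that differ only in an ending like _2 or _b are one class to them, and where a whole thing is asked for, a point or a joint stands for the part that bears it (a point fixed in the world has none). Each returns a list of dicts, best first, with "score" (0 to 1); they miss things now and then, are a little off and sometimes report something else, mostly with a low value. They report only what shows in the picture. A call takes as long as a camera call. They do not tell look-alikes from the thing itself.
- arm.search_frame(camera, label): "extent" ([left, top, width, height] in pixels, round what is visible of it).
- arm.cut_out(camera, label): "pixels" (384x512 bool, what is visible of it) and "extent" ([left, top, width, height] in pixels, round what is visible of it).
The state is a dict: "clock": time; "joint_positions": joint angles; "joint_vel": joint speeds; "joint_torque": joint torques, N m; "tool_pos": TCP position; "ee_rot": TCP orientation; "contact_force": force on the tool from outside, world axes, zero at the start; "torque": the same for the moment, N m; "width": finger opening in mm.
Only numpy, scipy, OpenCV 4.12 (cv2) and the standard library are available. Lean on these libraries where they do the work, as an engineer would, in place of code of your own. Each camera call takes 0.05 s, during which the arm holds its last target. There are 200 camera calls.

### The job

The four stoppered round-bottom flasks have come from the drying oven in the carrier tray. Stand each one upright on the cork ring of its own size on the worktop, the smallest flask on the smallest ring and so on up to the largest, so that each bulb rests centred on its ring's edge. It is glass: do not drop a flask, lay it over or knock one against another, and leave the wash bottle and the beaker where they stand.

Things in the scene. Friction and masses are not known exactly. Their poses are not given: they have to be found in the camera images.
- flask_10: smallest of 4 loose round-bottom glass flasks (10 ml): round bulb 30 mm across, brick-red dry product caked in the bottom, neck 17 mm thick from 13 to 50 mm above bulb centre, fixed white stopper of the same thickness on top, to 60 mm. Origin: bulb centre, z up the neck. Starts upright in a pocket of the slate-grey tray (212 mm square, 34 high, pockets 106 apart), bulb centre at z = 19 mm
- flask_25: second smallest of 4 loose round-bottom glass flasks (25 ml): round bulb 42 mm across, yellow dry product caked in the bottom, neck 22 mm thick from 18 to 62 mm above bulb centre, fixed white stopper of the same thickness on top, to 73 mm. Origin: bulb centre, z up the neck. Starts upright in a pocket of the slate-grey tray (212 mm square, 34 high, pockets 106 apart), bulb centre at z = 28 mm
- flask_100: second largest of 4 loose round-bottom glass flasks (100 ml): round bulb 64 mm across, blue dry product caked in the bottom, neck 28 mm thick from 29 to 72 mm above bulb centre, fixed white stopper of the same thickness on top, to 83 mm. Origin: bulb centre, z up the neck. Starts upright in a pocket of the slate-grey tray (212 mm square, 34 high, pockets 106 apart), bulb centre at z = 43 mm
- flask_250: largest of 4 loose round-bottom glass flasks (250 ml): round bulb 85 mm across, off-white dry product caked in the bottom, neck 33 mm thick from 39 to 88 mm above bulb centre, fixed white stopper of the same thickness on top, to 100 mm. Origin: bulb centre, z up the neck. Starts upright in a pocket of the slate-grey tray (212 mm square, 34 high, pockets 106 apart), bulb centre at z = 58 mm
- ring_10: the smallest of four brown cork flask rings lying on the worktop, fixed: outside diameter 52 mm, hole 22 mm, 16 mm high; the ring for the 30 mm bulb. Origin: centre of its underside, on the worktop; z axis up. Seated on its edge, the 10 ml flask's bulb centre is 26 mm above this origin. A fixed printer 300 mm high stands beyond the rings, its near corner at x = 0.65, y = 0.07
- ring_25: the second smallest of four brown cork flask rings lying on the worktop, fixed: outside diameter 66 mm, hole 32 mm, 20 mm high; the ring for the 42 mm bulb. Origin: centre of its underside, on the worktop; z axis up. Seated on its edge, the 25 ml flask's bulb centre is 34 mm above this origin. A fixed printer 300 mm high stands beyond the rings, its near corner at x = 0.65, y = 0.07
- ring_100: the second largest of four brown cork flask rings lying on the worktop, fixed: outside diameter 88 mm, hole 47 mm, 25 mm high; the ring for the 64 mm bulb. Origin: centre of its underside, on the worktop; z axis up. Seated on its edge, the 100 ml flask's bulb centre is 47 mm above this origin. A fixed printer 300 mm high stands beyond the rings, its near corner at x = 0.65, y = 0.07
- ring_250: the largest of four brown cork flask rings lying on the worktop, fixed: outside diameter 110 mm, hole 67 mm, 30 mm high; the ring for the 85 mm bulb. Origin: centre of its underside, on the worktop; z axis up. Seated on its edge, the 250 ml flask's bulb centre is 56 mm above this origin. A fixed printer 300 mm high stands beyond the rings, its near corner at x = 0.65, y = 0.07
- wash_bottle: bystander: tall white wash bottle with blue cap and spout, 69 mm thick, 226 mm high, loose beside the work; leave it alone. Origin: underside, 26 mm from the axis of its round body (which lies at +y of the origin), z up
- beaker_2: bystander: glass beaker, about 88 mm wide, 106 mm high, loose beside the work; leave it alone. Origin: centre of its underside, z up
Not all that is in view belongs to the job. What is shaped like the flask_10 but blue is not meant. Leave any turquoise look-alike of the flask_25 alone.

How it is judged:
By the outcome, as a careful person would: the job done as asked, in the order asked, and still so for the second after the job is handed in, with the robot touching nothing.
It also fails if it takes over 109 s, if anything falls off the work surface, if the arm or the gripper's body presses on something with over 40 N, if the wrist force passes 120 N, or if a joint passes its speed limit or range.

## Working session

There is one attempt and no reset: what is moved stays moved. The work goes in short steps, Python scripts to look and compute and a tool call to move; the robot and the scene stay as the last step left them, time stands still between calls to the robot, and variables do not carry over. Pictures are saved under pics/ and viewed, about 12 in all and at most 16, crops included, and the job is handed in when it is done.

Besides the shell and the picture viewer there is one more tool, called after "Call:" as name([rows], argument=value, ...), one row to a line, values as JSON. apply_moves: Moves the arm, as the interface text tells. Its arguments: {"type":"object","properties":{"commands":{"type":"array","items":{"type":"array","items":{"type":"number"}}},"newtons":{"type":"number"}},"required":["commands"]}

```bash
mkdir -p pics; ls; python3 - <<'E'
from plant import arm
import cv2,numpy as np
print(arm.get_obs())
ims=[]
for c in("side","top","wrist"):
    p,d=arm.capture(c); np.save(f"pics/{c}_d.npy",d); cv2.imwrite(f"pics/{c}0.png",cv2.cvtColor(p,cv2.COLOR_RGB2BGR)); print(c,arm.camera_params(c))
E
```

```text
pics
{'clock': 0.0, 'joint_positions': array([ 1.17903906e+00,  2.76649829e-01,  1.50614516e+00, -4.80489028e-05,
        1.36071648e+00, -1.20996311e-01]), 'joint_vel': array([-5.26576921e-04,  3.43340937e-05,  1.71287501e-04,  2.03272184e-05,
        1.49762016e-03,  3.29318583e-04]), 'joint_torque': array([-8.93378165e-04, -4.16764712e+01, -2.45806038e+01, -1.85744502e-04,
        1.12394782e-02, -1.95961366e-05]), 'tool_pos': array([153.60516533, 553.54522549, 230.40366579]), 'ee_rot': array([ 0.2110718 ,  1.56076864, -0.2140136 ]), 'contact_force': array([ 0.37008141, -0.67481432, -0.20755337]), 'torque': array([ 0.03085761,  0.049961  , -0.01594285]), 'width': 85.46476252372963}
side {'intrinsics': array([[382.7993102 ,   0.        , 265.12644212],
       [  0.        , 382.7993102 , 192.97549159],
       [  0.        ,   0.        ,   1.        ]]), 'eye': array([217.4648853 , 942.11160742, 594.5263146 ]), 'attitude': array([-0.33363418,  2.59562691, -1.50112484])}
top {'intrinsics': array([[438.36235241,   0.        , 254.91031725],
       [  0.        , 438.36235241, 191.63345806],
       [  0.        ,   0.        ,   1.        ]]), 'eye': array([ 194.27812963,   46.56781069, 1535.88211214]), 'attitude': array([-2.12732589,  2.14007641, -0.19722138])}
wrist {'intrinsics': array([[279.12605225,   0.        , 260.97763045],
       [  0.        , 279.12605225, 188.46950354],
       [  0.        ,   0.        ,   1.        ]]), 'eye': array([ 78.95224986, 572.94915061, 372.8343223 ]), 'attitude': array([2.29883505, 1.74743192, 0.26499595])}
```

```bash
cat > h.py <<'E'
from plant import arm
import cv2,numpy as np
from scipy.spatial.transform import Rotation as R
def shot(c,fn=None):
    P=arm.camera_params(c); p,d=arm.capture(c)
    if fn: cv2.imwrite(f"pics/{fn}.png",cv2.cvtColor(p,cv2.COLOR_RGB2BGR))
    return P,p,d
def world(P,u,v,z):  # pixel + depth -> world
    K=P["intrinsics"]; u,v,z=map(lambda a:np.asarray(a,float),(u,v,z))
    c=np.stack([(u-K[0,2])/K[0,0]*z,(v-K[1,2])/K[1,1]*z,z],-1)
    return c@R.from_rotvec(P["attitude"]).as_matrix().T+P["eye"]
def atz(P,u,v,h): # pixel ray meets plane z=h
    w=world(P,u,v,1.); r=w-P["eye"]
    return P["eye"]+r*((h-P["eye"][2])/r[...,2:])
def proj(P,X):
    c=(np.asarray(X)-P["eye"])@R.from_rotvec(P["attitude"]).as_matrix()
    q=c@P["intrinsics"].T; return q[...,:2]/q[...,2:]
def cloud(P,d):
    v,u=np.mgrid[:384,:512]; return world(P,u,v,d)
E
python3 - <<'E'
from h import *
for c in("top","side"):
    P,p,d=shot(c,c+"1"); W=cloud(P,d)
    for n in ["flask_10","flask_25","flask_100","flask_250","ring_10","ring_25","ring_100","ring_250","wash_bottle","beaker_2"]:
        for r in arm.cut_out(c,n)[:5]:
            m=r["pixels"]&(d>0)
            if r["score"]>.3 and m.sum()>5:
                w=W[m]; print(c,n,round(r["score"],2),np.round(r["extent"]),"med",np.median(w,0).round(),"z95",np.percentile(w[:,2],97).round())
E
```

```text
top flask_10 0.83 [153. 205.  16.  24.] med [367. 350.  66.] z95 128.0
top flask_10 0.71 [147. 172.  26.  26.] med [470. 349.  87.] z95 160.0
top flask_10 0.64 [174. 248.   4.   4.] med [256. 298.  37.] z95 78.0
top flask_10 0.53 [184. 214.  10.   8.] med [371. 250.  35.] z95 82.0
top flask_10 0.46 [189. 184.  10.  10.] med [475. 249.  46.] z95 102.0
top flask_25 0.83 [153. 205.  16.  24.] med [367. 350.  66.] z95 128.0
top flask_25 0.71 [147. 172.  26.  26.] med [470. 349.  87.] z95 160.0
top flask_25 0.64 [174. 248.   4.   4.] med [256. 298.  37.] z95 78.0
top flask_25 0.53 [184. 214.  10.   8.] med [371. 250.  35.] z95 82.0
top flask_25 0.46 [189. 184.  10.  10.] med [475. 249.  46.] z95 102.0
top flask_100 0.83 [153. 205.  16.  24.] med [367. 350.  66.] z95 128.0
top flask_100 0.71 [147. 172.  26.  26.] med [470. 349.  87.] z95 160.0
top flask_100 0.64 [174. 248.   4.   4.] med [256. 298.  37.] z95 78.0
top flask_100 0.53 [184. 214.  10.   8.] med [371. 250.  35.] z95 82.0
top flask_100 0.46 [189. 184.  10.  10.] med [475. 249.  46.] z95 102.0
top flask_250 0.83 [153. 205.  16.  
[... 3401 characters left out ...]
159.  29.  20.] med [ 656. -130.   23.] z95 33.0
side ring_25 0.62 [207. 201.  39.  24.] med [541. 112.  24.] z95 96.0
side ring_100 0.81 [229. 181.  22.  11.] med [560. -60.  19.] z95 23.0
side ring_100 0.81 [206. 159.  29.  20.] med [ 656. -130.   23.] z95 33.0
side ring_100 0.62 [207. 201.  39.  24.] med [541. 112.  24.] z95 96.0
side ring_250 0.81 [229. 181.  22.  11.] med [560. -60.  19.] z95 23.0
side ring_250 0.81 [206. 159.  29.  20.] med [ 656. -130.   23.] z95 33.0
side ring_250 0.62 [207. 201.  39.  24.] med [541. 112.  24.] z95 96.0
side wash_bottle 0.67 [130. 204.  50. 116.] med [542. 481. 116.] z95 205.0
side beaker_2 0.87 [309. 125.  29.  37.] med [ 339. -327.   69.] z95 106.0
```

View pics/top0.png

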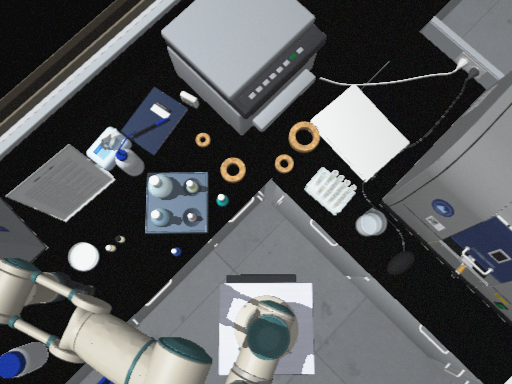

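View pics/side0.png

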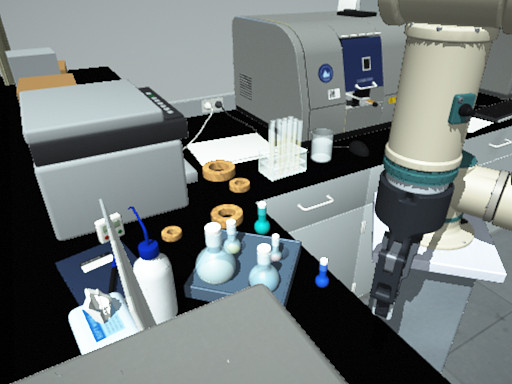

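```bash
python3 - <<'E'
from h import *
P=arm.camera_params("wrist");o=arm.get_obs()
print("cam z axis",R.from_rotvec(P["attitude"]).as_matrix().round(2)); print("tool",R.from_rotvec(o["ee_rot"]).as_matrix().round(3))
P,p,d=shot("top","top2"); W=cloud(P,d)
# printer top points & vertical extents
m=(W[...,2]>270)&(W[...,2]<330)&(W[...,0]>550)&(W[...,1]>-250)&(W[...,1]<400)
q=W[m][:,:2]; h=cv2.convexHull(q.astype(np.float32))[:,0]; print("printer top hull",cv2.approxPolyDP(h.reshape(-1,1,2),12,True)[:,0].round())
for a in [(203,139),(232,169),(284,163),(304,136)]:
    u0,v0=a; w=W[v0-20:v0+20,u0-20:u0+20].reshape(-1,3); w=w[(w[:,2]>9)&(w[:,2]<45)]
    c=w[:,:2].mean(0)
    for _ in range(5):
        k=w[np.hypot(*(w[:,:2]-c).T)<60]; (cx,cy),r=cv2.minEnclosingCircle(k[:,:2].astype(np.float32)); c=np.array([cx,cy])
    print(a,c.round(1),k[:,:2].mean(0).round(1),"r",round(r,1),"z",np.percentile(k[:,2],[50,90]).round(1))
E
```

```text
cam z axis [[ 0.27  0.92  0.29]
 [ 0.96 -0.26 -0.08]
 [-0.    0.3  -0.95]]
tool [[-0.     0.268  0.964]
 [ 0.     0.964 -0.268]
 [-1.     0.    -0.   ]]
printer top hull [[1020.  220.]
 [ 910.  321.]
 [ 698.  111.]
 [ 673.   63.]
 [ 913. -185.]
 [1019.  -94.]]
(203, 139) [673.2 244.1] [656.5 222. ] r 53.3 z [15.8 20.8]
(232, 169) [549.6 120.6] [542.8 112.1] r 53.8 z [25.2 29.6]
(284, 163) [581.5 -87.9] [579.3 -81.9] r 59.8 z [21.5 29.6]
(304, 136) [ 672.2 -154.1] [ 671.6 -153.3] r 59.9 z [30.1 34.9]
```

Call:
apply_moves([
  [0.05, -0.05, 0.03, 0, 0, 0.1, 1],
  [0.09, -0.09, 0.04, 0, 0, 0.2, 1],
  [0.226, -0.234, 0.04, 0, 0, 0.27, 1],
  [0.226, -0.234, 0.04, 0, 0, 0.27, 1],
  [0.226, -0.234, 0.04, 0, 0, 0.27, 1],
  [0.226, -0.234, 0.04, 0, 0, 0.27, 1],
  [0.226, -0.234, 0.04, 0, 0, 0.27, 1],
  [0.226, -0.234, 0.04, 0, 0, 0.27, 1],
  [0.226, -0.234, 0.04, 0, 0, 0.27, 1],
])

```text
clock: 2.42
tool_pos: [378.9, 321.0, 271.3]
ee_rot: [-0.0, 1.571, 0.001]
contact_force: [0.1, 0.1, 0.7]
width: 85.0
```

```bash
python3 - <<'E'
from h import *
P,p,d=shot("wrist","w1"); W=cloud(P,d); print(P["eye"])
for n in ["flask_100","ring_10"]:
    for r in arm.cut_out("wrist",n)[:7]:
        m=r["pixels"]&(d>0)
        if r["score"]>.3 and m.sum()>5:
            w=W[m]; z=np.percentile(w[:,2],97); t=w[w[:,2]>z-12]
            print(n,round(r["score"],2),np.round(r["extent"]),"ztop",z.round(1),"top centre",((t.min(0)+t.max(0))/2)[:2].round(1),t[:,:2].mean(0).round(1),"med",np.median(w,0).round())
E
```

```text
[301.4136111  319.57320936 413.536167  ]
flask_100 0.87 [237.  50.  21.  25.] ztop 75.2 top centre [255.6 303.4] [255.9 303.6] med [259. 304.  53.]
flask_100 0.71 [260. 202.  57.  85.] ztop 156.3 top centre [476.5 357.7] [473.8 357.4] med [463. 355.  90.]
flask_100 0.7 [197. 143.  31.  28.] ztop 79.2 top centre [371.9 251.7] [370.9 252.2] med [368. 255.  34.]
flask_100 0.7 [264. 132.  51.  51.] ztop 125.3 top centre [371.2 357.2] [370.1 356.6] med [363. 353.  67.]
flask_100 0.7 [112. 182.  49.  38.] ztop 94.1 top centre [430.6 147.2] [429.7 149.4] med [426. 154.  44.]
flask_100 0.65 [197. 209.  32.  45.] ztop 100.2 top centre [477.2 251.9] [475.5 252.8] med [470. 255.  48.]
ring_10 0.91 [189. 296.  30.  28.] ztop 16.9 top centre [653.7 220. ] [651.3 220.4] med [651. 220.  15.]
ring_10 0.7 [  1. 286.  31.  59.] ztop 31.0 top centre [535.5  53.1] [642.5 -97.8] med [ 640. -104.   21.]
ring_10 0.65 [  0. 248.  48.  43.] ztop 21.1 top centre [564.4 -70.2] [561.7 -68. ] med [561. -66.  19.]
ring_10 0.59 [102. 229.  57.  50.] ztop 26.0 top centre [537.3 108.8] [527.8 101.8] med [519.  97.  24.]
```

View pics/w1.png

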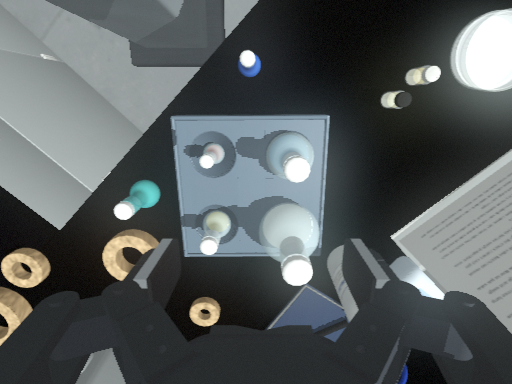

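Call:
apply_moves([
  [0.14, -0.28, 0.04, 0, 0, 0, 1],
  [0.14, -0.28, 0.04, 0, 0, 0, 1],
  [0.14, -0.28, 0.04, 0, 0, 0, 1],
  [0.14, -0.28, 0.04, 0, 0, 0, 1],
  [0.14, -0.28, 0.04, 0, 0, 0, 1],
  [0.14, -0.28, 0.04, 0, 0, 0, 0.6],
  [0.14, -0.28, 0.04, 0, 0, 0, 0.6],
  [0.14, -0.28, 0.04, 0, 0, 0, 0.6],
])

```text
clock: 3.58
tool_pos: [519.0, 41.7, 311.2]
ee_rot: [-0.0, 1.572, 0.002]
contact_force: [0.4, 0.2, -0.2]
width: 50.8
```

```bash
python3 - <<'E'
from h import *
P,p,d=shot("wrist","w2"); W=cloud(P,d); print(P["eye"])
hsv=cv2.cvtColor(p,cv2.COLOR_RGB2HSV)
print(arm.get_obs()["width"])
for n in ["ring_10"]:
    for r in arm.cut_out("wrist",n)[:7]:
        e=r["extent"]; print(round(r["score"],2),np.round(e))
        m=r["pixels"]
        # visible top face: ellipse of outline -> points on plane z=h
        c=W[m&(d>0)]; h=np.percentile(c[:,2],80)
        t=c[c[:,2]>h-6]
        cnt=max(cv2.findContours(((W[...,2]>h-6)&(W[...,2]<h+8)&m).astype(np.uint8),cv2.RETR_EXTERNAL,cv2.CHAIN_APPROX_NONE)[0],key=len)[:,0]
        q=atz(P,cnt[:,0],cnt[:,1],h)[:,:2].astype(np.float32); (cx,cy),(a,b),_=cv2.fitEllipse(q)
        print("  h",h.round(1),"outer",round(cx,1),round(cy,1),"diam",round(a,1),round(b,1),"bbox ctr",((t.min(0)+t.max(0))/2).round(1)[:2])
        # hole
        f=np.zeros(m.shape,np.uint8); cv2.drawContours(f,[cnt.reshape(-1,1,2)],-1,1,-1); hole=(f>0)&~m
        if hole.sum()>10:
            v,u=np.nonzero(hole); print("  hole ctr",atz(P,u.mean(),v.mean(),h)[:2].round(1),"n",len(u))
E
```

```text
[441.5323972   40.16443257 453.41483145]
51.00675682701613
0.96 [349. 213.  30.  29.]Traceback (most recent call last):
  File "<stdin>", line 13, in <module>
  File "h.py", line 13, in atz
    w=world(P,u,v,1.); r=w-P["eye"]
  File "h.py", line 10, in world
    c=np.stack([(u-K[0,2])/K[0,0]*z,(v-K[1,2])/K[1,1]*z,z],-1)
    raise ValueError('all input arrays must have the same shape')
ValueError: all input arrays must have the same shape
```

View pics/w2.png

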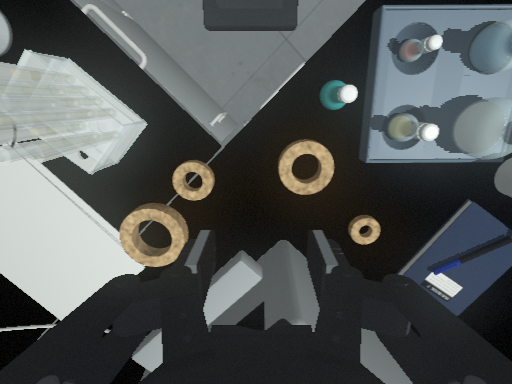

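```bash
sed -i 's/u,v,z=map.*$/u,v,z=np.broadcast_arrays(*[np.asarray(a,float) for a in (u,v,z)])/' h.py; python3 - <<'E'
from h import *
P,p,d=shot("wrist"); W=cloud(P,d)
for r in arm.cut_out("wrist","ring_10")[:7]:
    m=r["pixels"]; c=W[m&(d>0)]; h=np.percentile(c[:,2],80); t=c[c[:,2]>h-6]
    cnt=max(cv2.findContours(((W[...,2]>h-6)&(W[...,2]<h+8)&m).astype(np.uint8),cv2.RETR_EXTERNAL,cv2.CHAIN_APPROX_NONE)[0],key=len)[:,0]
    q=atz(P,cnt[:,0],cnt[:,1],h)[:,:2].astype(np.float32); (cx,cy),(a,b),_=cv2.fitEllipse(q)
    print(round(r["score"],2),np.round(r["extent"]),"h",h.round(1),"outer",round(cx,1),round(cy,1),"diam",round(a,1),round(b,1),"bbox ctr",((t.min(0)+t.max(0))/2).round(1)[:2])
    f=np.zeros(m.shape,np.uint8); cv2.drawContours(f,[cnt.reshape(-1,1,2)],-1,1,-1); hole=(f>0)&~m
    if hole.sum()>10:
        v,u=np.nonzero(hole); print("  hole ctr",atz(P,u.mean(),v.mean(),h)[:2].round(1),"n",len(u))
for r in arm.cut_out("wrist","flask_10")[:5]:
    m=r["pixels"]&(d>0); w=W[m]; z=np.percentile(w[:,2],97); t=w[w[:,2]>z-12]; print(np.round(r["extent"]),z.round(1),((t.min(0)+t.max(0))/2)[:2].round(1))
print(arm.get_obs()["tool_pos"],arm.get_obs()["joint_positions"].round(2))
E
```

```text
0.86 [170. 160.  43.  42.] h 20.2 outer 563.3 -70.4 diam 62.9 63.7 bbox ctr [563.9 -71.3]
  hole ctr [561.8 -70.1] n 251
0.77 [116. 203.  74.  65.] h 30.1 outer 660.1 -144.0 diam 106.5 110.0 bbox ctr [ 661.6 -144.7]
  hole ctr [ 652.6 -138.2] n 711
0.64 [279. 140.  56.  54.] h 25.1 outer 541.5 109.8 diam 84.5 86.4 bbox ctr [541.8 110.3]
  hole ctr [538.6 107.9] n 555
0.59 [347. 213.  33.  29.] h 16.0 outer 653.2 217.8 diam 49.7 51.7 bbox ctr [653.9 218.7]
  hole ctr [651.2 216.5] n 41
[318.  77.  37.  32.] 94.3 [431.7 146.3]
[388. 112.  51.  28.] 100.1 [477.8 251.1]
[397.  34.  47.  28.] 79.0 [372.2 250.2]
[452.  97.  60.  61.] 103.5 [477.9 348.1]
[519.4674218   41.07797229 311.42832945] [-0.05  0.16  1.47  0.    1.52 -1.63]
```

Call:
apply_moves([
  [-0.148, 0.211, -0.1, 0, 0, 0, 0.5],
  [-0.148, 0.211, -0.1, 0, 0, 0, 0.5],
  [-0.148, 0.211, -0.1, 0, 0, 0, 0.5],
  [-0.148, 0.211, -0.1, 0, 0, 0, 0.5],
  [-0.148, 0.211, -0.1, 0, 0, 0, 0.5],
  [-0.148, 0.211, -0.16, 0, 0, 0, 0.5],
  [-0.148, 0.211, -0.2, 0, 0, 0, 0.5],
  [-0.148, 0.211, -0.23, 0, 0, 0, 0.5],
  [-0.148, 0.211, -0.255, 0, 0, 0, 0.5],
  [-0.148, 0.211, -0.271, 0, 0, 0, 0.5],
  [-0.148, 0.211, -0.271, 0, 0, 0, 0.5],
  [-0.148, 0.211, -0.271, 0, 0, 0, 0.5],
])

```text
clock: 5.32
tool_pos: [372.3, 251.5, 40.9]
ee_rot: [0.001, 1.57, 0.0]
contact_force: [0.8, -0.3, 0.4]
width: 42.7
```

```bash
python3 - <<'E'
from h import *
shot("wrist","w3")
E
```

```text
(no output)
```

View pics/w3.png

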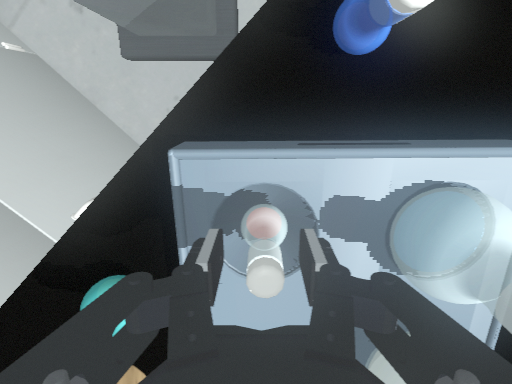

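Call:
apply_moves([
  [0, 0, 0, 0, 0, 0, 0],
  [0, 0, 0, 0, 0, 0, 0],
  [0, 0, 0, 0, 0, 0, 0],
  [0, 0, 0, 0, 0, 0, 0],
  [0, 0, 0, 0, 0, 0, 0],
  [0, 0, 0, 0, 0, 0, 0],
  [0, 0, 0.02, 0, 0, 0, 0],
  [0, 0, 0.05, 0, 0, 0, 0],
  [0, 0, 0.09, 0, 0, 0, 0],
], newtons=35)

```text
clock: 6.5
tool_pos: [370.8, 250.1, 130.3]
ee_rot: [-0.001, 1.574, -0.002]
contact_force: [0.6, 0.5, -0.0]
width: 16.2
```

```bash
python3 - <<'E'
from h import *
shot("wrist","w4"); print(arm.get_obs())
E
```

```text
{'clock': 6.55, 'joint_positions': array([ 4.38483927e-01,  1.66907645e-01,  1.91228369e+00, -1.01044477e-03,
        1.05498294e+00, -1.13151916e+00]), 'joint_vel': array([ 4.64556346e-05,  2.28253963e-02,  1.74846161e-02,  2.02763062e-03,
       -1.67151831e-01, -2.91207260e-03]), 'joint_torque': array([-1.09171711e-01, -2.32496130e+01, -1.44982964e+01, -9.07256588e-03,
        7.82419872e-01,  1.11475581e-04]), 'tool_pos': array([374.26000025, 251.79929845, 135.51702667]), 'ee_rot': array([0.00208166, 1.56370592, 0.00161385]), 'contact_force': array([0.55473633, 0.90232162, 2.96462066]), 'torque': array([ 0.06684136, -0.05770948, -0.02061472]), 'width': 16.180811073222923}
```

View pics/w4.png

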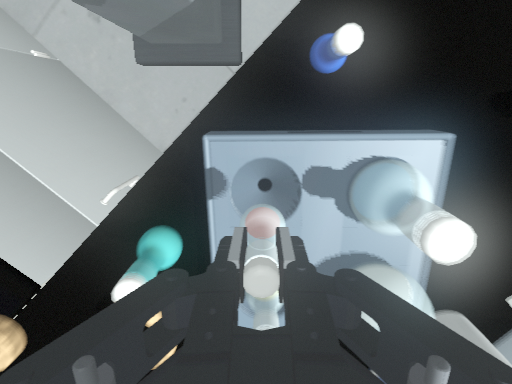

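Call:
apply_moves([
  [0, 0, 0.03, 0, 0, 0, 0],
  [0.01, -0.001, 0.06, 0, 0, 0, 0],
  [0.03, -0.004, 0.06, 0, 0, 0, 0],
  [0.07, -0.008, 0.06, 0, 0, 0, 0],
  [0.11, -0.012, 0.06, 0, 0, 0, 0],
  [0.15, -0.017, 0.06, 0, 0, 0, 0],
  [0.19, -0.022, 0.06, 0, 0, 0, 0],
  [0.23, -0.026, 0.05, 0, 0, 0, 0],
  [0.262, -0.03, 0.03, 0, 0, 0, 0],
  [0.282, -0.032, 0.0, 0, 0, 0, 0],
  [0.282, -0.032, -0.03, 0, 0, 0, 0],
  [0.282, -0.032, -0.05, 0, 0, 0, 0],
  [0.282, -0.032, -0.065, 0, 0, 0, 0],
  [0.282, -0.032, -0.071, 0, 0, 0, 0],
  [0.282, -0.032, -0.071, 0, 0, 0, 0],
  [0.282, -0.032, -0.071, 0, 0, 0, 0],
])

```text
clock: 8.55
tool_pos: [654.5, 219.2, 60.3]
ee_rot: [0.001, 1.569, -0.0]
contact_force: [0.3, 0.9, 0.3]
width: 16.1
```

```bash
python3 - <<'E'
from h import *
P,p,d=shot("wrist","w5"); cv2.imwrite("pics/w5.png",cv2.resize(cv2.cvtColor(p,cv2.COLOR_RGB2BGR)[150:330,160:370],None,fx=3,fy=3)); o=arm.get_obs(); print(o["tool_pos"],o["contact_force"],o["width"])
E
```

```text
[654.52576694 219.2728047   60.48024134] [0.45560838 0.29149246 0.48550279] 16.097288236763227
```

View pics/w5.png

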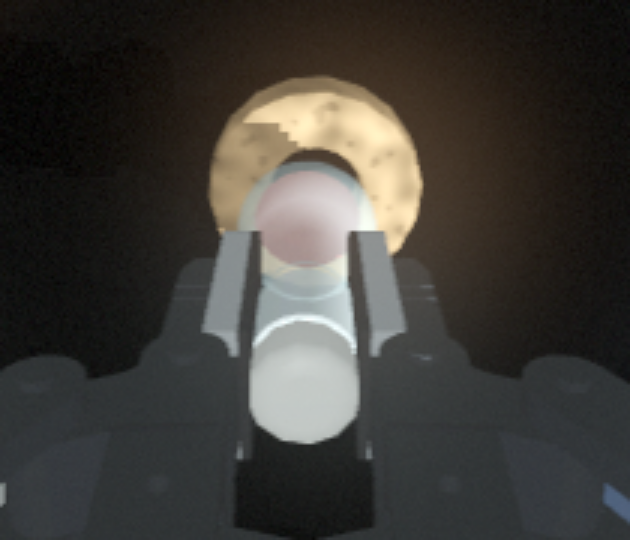

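```bash
cat >> h.py <<'E'
from scipy.optimize import least_squares
def ringfit(P,p,c0,h,r,d=None):
    """ring centre from its cork-coloured pixels: outermost in each direction on plane z=h, known radius r"""
    hsv=cv2.cvtColor(p,cv2.COLOR_RGB2HSV); m=(hsv[...,0]>7)&(hsv[...,0]<26)&(hsv[...,1]>60)&(hsv[...,2]>70)
    if d is not None:
        W=cloud(P,d); m&=(abs(W[...,2]-h)<5)
    v,u=np.nonzero(m); q=atz(P,u,v,h)[:,:2]-c0; q=q[np.hypot(*q.T)<r*1.35]
    a=np.round(np.arctan2(q[:,1],q[:,0])/0.08); e=np.array([q[a==k][np.argmax(np.hypot(*q[a==k].T))] for k in np.unique(a)])
    e=e[np.hypot(*e.T)>r*0.75]
    f=lambda s:np.hypot(*(e-s[:2]).T)-r
    s=least_squares(f,[0,0],loss="soft_l1",f_scale=1).x
    return (s+c0).round(1),len(e),np.abs(f(s)).mean().round(2)
E
python3 - <<'E'
from h import *
P,p,d=shot("wrist"); c=np.array([653.7,219.2])
print("outer",ringfit(P,p,c,16,26,d), ringfit(P,p,c,16,26)); print(P["eye"],arm.get_obs()["tool_pos"])
print("pixel of bulb centre at TCP x,y", proj(P,[653.8,219.1,39]),"stopper top",proj(P,[653.8,219.1,99]))
for r in arm.cut_out("wrist","flask_10")[:2]:
    print(r["extent"],r["score"]);m=r["pixels"]
    for v in range(int(r["extent"][1]),int(r["extent"][1]+r["extent"][3]),8):
        u=np.nonzero(m[v])[0]; print(v,u.min() if len(u) else 0,u.max() if len(u) else 0,end="; ")
E
```

```text
outer (array([654.2, 220.1]), 56, np.float64(0.58)) (array([652. , 221.7]), 56, np.float64(1.45))
[576.65177001 217.95954514 202.4806616 ] [654.42189025 219.25398832  60.43879539]
pixel of bulb centre at TCP x,y [262.82704296 226.58072503] stopper top [263.72010903 285.76692507]
[239.6, 203.7, 45.7, 92.0] 0.81
203 0 0; 211 245 279; 219 240 283; 227 244 282; 235 245 274; 243 246 275; 251 246 276; 259 245 276; 267 243 277; 275 243 279; 283 243 279; 291 246 275;
```

Call:
apply_moves([
  [0.001, 0.0018, -0.004, 0, 0, 0, 0],
  [0.001, 0.0018, -0.008, 0, 0, 0, 0],
  [0.001, 0.0018, -0.0105, 0, 0, 0, 0],
  [0.001, 0.0018, -0.0115, 0, 0, 0, 0],
  [0.001, 0.0018, -0.0115, 0, 0, 0, 0],
  [0.001, 0.0018, -0.0115, 0, 0, 0, 0],
])

```text
clock: 9.45
tool_pos: [655.2, 221.1, 48.1]
ee_rot: [0.001, 1.57, -0.0]
contact_force: [0.6, 1.6, 1.8]
width: 16.0
```

Call:
apply_moves([
  [0, 0, -0.0007, 0, 0, 0, 0],
  [0, 0, -0.0007, 0, 0, 0, 0],
  [0, 0, -0.0007, 0, 0, 0, 0],
])

```text
clock: 9.82
tool_pos: [655.3, 221.1, 47.8]
ee_rot: [0.001, 1.569, -0.0]
contact_force: [0.7, 1.7, 5.0]
width: 16.0
```

Call:
apply_moves([
  [0, 0, 0.0003, 0, 0, 0, 0.22],
  [0, 0, 0.0003, 0, 0, 0, 0.25],
  [0, 0, 0.0003, 0, 0, 0, 0.35],
  [0, 0, 0.0003, 0, 0, 0, 0.45],
  [0, 0, 0.0003, 0, 0, 0, 0.45],
  [0, 0, 0.02, 0, 0, 0, 0.45],
  [0, 0, 0.05, 0, 0, 0, 0.45],
  [0, 0, 0.09, 0, 0, 0, 0.45],
  [0, 0, 0.13, 0, 0, 0, 0.45],
  [0, 0, 0.14, 0, 0, 0, 0.45],
])

```text
clock: 11.08
tool_pos: [656.4, 221.3, 190.7]
ee_rot: [0.002, 1.565, 0.001]
contact_force: [-0.6, 0.6, 0.1]
width: 38.5
```

```bash
python3 - <<'E'
from h import *
P,p,d=shot("wrist"); W=cloud(P,d); c=np.array([655,220.])
print("outer",ringfit(P,p,c,16,26,d)); print(arm.get_obs()["tool_pos"])
for r in arm.cut_out("wrist","flask_10")[:2]:
    m=r["pixels"]&(d>0); w=W[m]; z=np.percentile(w[:,2],97); t=w[w[:,2]>z-8]; print(np.round(r["extent"]),z.round(1),((t.min(0)+t.max(0))/2)[:2].round(1))
cv2.imwrite("pics/w6.png",cv2.cvtColor(p,cv2.COLOR_RGB2BGR))
E
```

```text
outer (array([654.7, 219.9]), 67, np.float64(0.79))
[656.07957218 221.18983401 190.26956693]
[275.   0.  39.  12.] 40.8 [494.6 251.7]
[373.   0.  98.  32.] 85.3 [509.2 358.2]
```

View pics/w6.png

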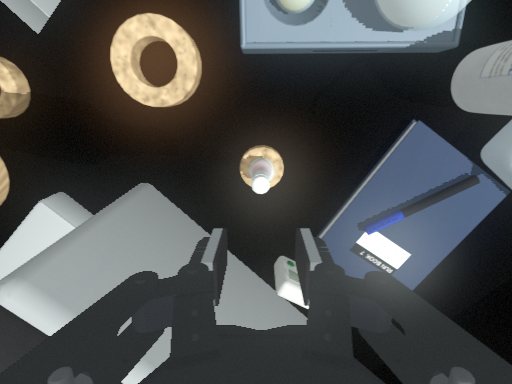

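Call:
apply_moves([
  [-0.06, 0.01, 0.0, 0, 0, 0, 0.5],
  [-0.12, 0.02, 0.0, 0, 0, 0, 0.5],
  [-0.178, 0.031, 0, 0, 0, 0, 0.5],
  [-0.178, 0.031, -0.03, 0, 0, 0, 0.5],
  [-0.178, 0.031, -0.07, 0, 0, 0, 0.5],
  [-0.178, 0.031, -0.1, 0, 0, 0, 0.5],
  [-0.178, 0.031, -0.12, 0, 0, 0, 0.5],
  [-0.178, 0.031, -0.13, 0, 0, 0, 0.5],
  [-0.178, 0.031, -0.13, 0, 0, 0, 0.5],
  [-0.178, 0.031, -0.13, 0, 0, 0, 0],
  [-0.178, 0.031, -0.13, 0, 0, 0, 0],
  [-0.178, 0.031, -0.13, 0, 0, 0, 0],
  [-0.178, 0.031, -0.13, 0, 0, 0, 0],
  [-0.178, 0.031, -0.13, 0, 0, 0, 0],
  [-0.178, 0.031, -0.13, 0, 0, 0, 0],
  [-0.178, 0.031, -0.13, 0, 0, 0, 0],
])

```text
clock: 13.18
tool_pos: [477.5, 252.6, 57.9]
ee_rot: [0.002, 1.569, 0.0]
contact_force: [-0.4, 3.1, 5.1]
width: 21.2
```

Call:
apply_moves([
  [0, 0, 0.015, 0, 0, 0, 0],
  [0, 0, 0.045, 0, 0, 0, 0],
  [0, 0, 0.08, 0, 0, 0, 0],
  [0.005, -0.018, 0.108, 0, 0, 0, 0],
  [0.014, -0.052, 0.11, 0, 0, 0, 0],
  [0.025, -0.092, 0.11, 0, 0, 0, 0],
  [0.036, -0.134, 0.11, 0, 0, 0, 0],
  [0.048, -0.178, 0.11, 0, 0, 0, 0],
  [0.06, -0.222, 0.11, 0, 0, 0, 0],
  [0.071, -0.263, 0.11, 0, 0, 0, 0],
  [0.08, -0.297, 0.1, 0, 0, 0, 0],
  [0.087, -0.322, 0.08, 0, 0, 0, 0],
  [0.087, -0.322, 0.055, 0, 0, 0, 0],
  [0.087, -0.322, 0.035, 0, 0, 0, 0],
  [0.087, -0.322, 0.022, 0, 0, 0, 0],
  [0.087, -0.322, 0.018, 0, 0, 0, 0],
  [0.087, -0.322, 0.018, 0, 0, 0, 0],
  [0.087, -0.322, 0.018, 0, 0, 0, 0],
])

```text
clock: 15.42
tool_pos: [564.4, -70.2, 76.0]
ee_rot: [0.0, 1.569, -0.001]
contact_force: [-0.1, -0.2, -0.9]
width: 21.2
```

```bash
cat >> h.py <<'E'
def check(name,r,ring,zr,rr,zb):
    """held flask against its ring: gives the shift still to make (x,y mm)"""
    P,p,d=shot("wrist"); t=arm.get_obs(); T=t["tool_pos"]
    f=ringfit(P,p,np.array(ring,float),zr,rr,d)
    r0=max([q for q in arm.cut_out("wrist",name) if abs(q["extent"][0]+q["extent"][2]/2-262)<25],key=lambda q:q["pixels"].sum())
    v,u=np.nonzero(r0["pixels"]); top=v.min()
    w=[(np.ptp(u[v==k]),u[v==k].min(),u[v==k].max(),k) for k in range(top,top+int(r0["extent"][3]*.6))if (v==k).any()]
    mx=max(w); uc=(mx[1]+mx[2])/2
    pc=proj(P,[T[0],T[1],zb]); pt=None
    # predicted silhouette of bulb sphere in camera
    g=np.random.default_rng(0).normal(size=(4000,3)); g/=np.linalg.norm(g,axis=1)[:,None]; s=proj(P,g*r+[T[0],T[1],zb])
    dep=np.linalg.norm(P["eye"]-[T[0],T[1],zb])/279
    dy=(uc-(s[:,0].min()+s[:,0].max())/2)*dep; dx=-(top-s[:,1].min())*dep*-1
    print("TCP",T.round(1),"F",t["contact_force"].round(1),"w",t["width"].round(1)); print("ring",f,"bulb off TCP (cam) dx,dy",dx.round(1),dy.round(1),"shift",(f[0]-T[:2]-[dx,dy]).round(1))
    cv2.imwrite(f"pics/c_{name}.png",cv2.cvtColor(p,cv2.COLOR_RGB2BGR))
E
python3 -c "
from h import *
check('flask_25',21,(563.5,-70.5),20,33,46)"
```

```text
Traceback (most recent call last):
  File "h.py", line 45, in check
    print("TCP",T.round(1),"F",t["contact_force"].round(1),"w",t["width"].round(1)); print("ring",f,"bulb off TCP (cam) dx,dy",dx.round(1),dy.round(1),"shift",(f[0]-T[:2]-[dx,dy]).round(1))
                                                               ^^^^^^^^^^^^^^^^
AttributeError: 'float' object has no attribute 'round'
```

```bash
sed -i 's/t\["width"\].round(1)/round(t["width"],1)/' h.py
python3 -c "
from h import *
check('flask_25',21,(563.5,-70.5),20,33,46)"
```

```text
TCP [564.2 -70.2  75.8] F [-0.2  0.2  0.2] w 20.8
ring (array([564.3, -71.2]), 57, np.float64(0.71)) bulb off TCP (cam) dx,dy 0.1 -1.1 shift [-0.1  0. ]
```

View pics/c_flask_25.png

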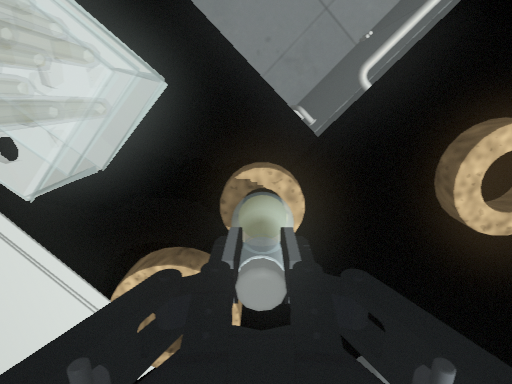

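Call:
apply_moves([
  [0, 0, -0.005, 0, 0, 0, 0],
  [0, 0, -0.009, 0, 0, 0, 0],
  [0, 0, -0.0115, 0, 0, 0, 0],
  [0, 0, -0.0125, 0, 0, 0, 0],
  [0, 0, -0.0125, 0, 0, 0, 0],
])

```text
clock: 16.25
tool_pos: [564.4, -70.2, 63.6]
ee_rot: [0.001, 1.569, -0.001]
contact_force: [-0.6, 0.0, 6.3]
width: 21.1
```

Call:
apply_moves([
  [0, 0, 0.0003, 0, 0, 0, 0.28],
  [0, 0, 0.0003, 0, 0, 0, 0.32],
  [0, 0, 0.0003, 0, 0, 0, 0.45],
  [0, 0, 0.0003, 0, 0, 0, 0.5],
  [0, 0, 0.0003, 0, 0, 0, 0.5],
  [0, 0, 0.02, 0, 0, 0, 0.5],
  [0, 0, 0.06, 0, 0, 0, 0.5],
  [0, 0, 0.11, 0, 0, 0, 0.5],
  [0, 0, 0.14, 0, 0, 0, 0.5],
  [-0.012, 0.028, 0.14, 0, 0, 0, 0.65],
  [-0.035, 0.08, 0.14, 0, 0, 0, 0.65],
  [-0.058, 0.13, 0.14, 0, 0, 0, 0.65],
  [-0.08, 0.18, 0.14, 0, 0, 0, 0.65],
  [-0.104, 0.232, 0.14, 0, 0, 0, 0.65],
  [-0.127, 0.284, 0.14, 0, 0, 0, 0.65],
  [-0.15, 0.335, 0.14, 0, 0, 0, 0.65],
  [-0.172, 0.385, 0.14, 0, 0, 0, 0.65],
  [-0.1925, 0.428, 0.14, 0, 0, 0, 0.65],
  [-0.1925, 0.428, 0.14, 0, 0, 0, 0.65],
  [-0.1925, 0.428, 0.14, 0, 0, 0, 0.65],
])

```text
clock: 18.75
tool_pos: [371.3, 357.4, 202.5]
ee_rot: [-0.001, 1.571, -0.001]
contact_force: [-1.1, -0.8, 0.4]
width: 55.8
```

```bash
python3 - <<'E'
from h import *
print(arm.get_obs()["tool_pos"])
P,p,d=shot("wrist","w7"); W=cloud(P,d)
for r in arm.cut_out("wrist","flask_100")[:5]:
    m=r["pixels"]&(d>0); w=W[m]; z=np.percentile(w[:,2],97); t=w[w[:,2]>z-10]; print(np.round(r["extent"]),z.round(1),((t.min(0)+t.max(0))/2)[:2].round(1))
P,p,d=shot("side","s7"); W=cloud(P,d)
for r in arm.cut_out("side","flask_25")[:6]:
    m=r["pixels"]&(d>0); w=W[m]; print("side",np.round(r["extent"]),np.median(w,0).round(),np.percentile(w[:,2],97).round())
E
```

```text
[371.32645247 357.4442153  202.49496446]
[228. 226.  72. 103.] 155.9 [418.6 358.2]
[234. 149.  58.  65.] 125.2 [370.8 357.6]
[193.  48.  34.  31.] 75.3 [255.6 303.7]
[ 44. 199.  72.  57.] 94.0 [430.9 148.7]
side [195. 221.  40.  65.] [468. 375.  85.] 157.0
side [317. 257.  12.  29.] [253. 311.  36.] 76.0
side [247. 241.  34.  51.] [366. 370.  70.] 126.0
side [234. 157.  12.  29.] [560. -61.  51.] 107.0
side [166. 208.  10.  24.] [649. 226.  46.] 87.0
side [255. 220.  14.  13.] [426. 162.  30.] 42.0
```

View pics/s7.png

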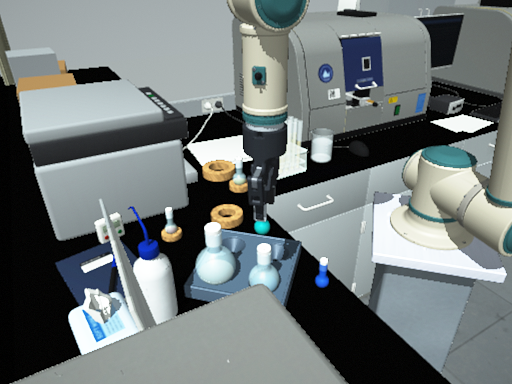

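Call:
apply_moves([
  [0, 0, -0.04, 0, 0, 0, 0.65],
  [0, 0, -0.08, 0, 0, 0, 0.65],
  [0, 0, -0.11, 0, 0, 0, 0.65],
  [0, 0, -0.1245, 0, 0, 0, 0.65],
  [0, 0, -0.1245, 0, 0, 0, 0.65],
  [0, 0, -0.1245, 0, 0, 0, 0],
  [0, 0, -0.1245, 0, 0, 0, 0],
  [0, 0, -0.1245, 0, 0, 0, 0],
  [0, 0, -0.1245, 0, 0, 0, 0],
  [0, 0, -0.1245, 0, 0, 0, 0],
  [0, 0, -0.1245, 0, 0, 0, 0],
  [0, 0, -0.1245, 0, 0, 0, 0],
], newtons=40)

```text
clock: 20.45
tool_pos: [372.3, 358.8, 79.5]
ee_rot: [0.002, 1.568, 0.001]
contact_force: [-0.3, 1.4, 6.3]
width: 26.9
```

Call:
apply_moves([
  [0, 0, 0.012, 0, 0, 0, 0],
  [0, 0, 0.04, 0, 0, 0, 0],
  [0, 0, 0.08, 0, 0, 0, 0],
  [0, -0.008, 0.11, 0, 0, 0, 0],
  [0, -0.03, 0.12, 0, 0, 0, 0],
  [0.005, -0.06, 0.12, 0, 0, 0, 0],
  [0.025, -0.095, 0.12, 0, 0, 0, 0],
  [0.055, -0.13, 0.12, 0, 0, 0, 0],
  [0.088, -0.165, 0.12, 0, 0, 0, 0],
  [0.12, -0.198, 0.12, 0, 0, 0, 0],
  [0.148, -0.226, 0.11, 0, 0, 0, 0],
  [0.166, -0.243, 0.09, 0, 0, 0, 0],
  [0.1705, -0.247, 0.06, 0, 0, 0, 0],
  [0.1705, -0.247, 0.035, 0, 0, 0, 0],
  [0.1705, -0.247, 0.02, 0, 0, 0, 0],
  [0.1705, -0.247, 0.016, 0, 0, 0, 0],
  [0.1705, -0.247, 0.016, 0, 0, 0, 0],
  [0.1705, -0.247, 0.016, 0, 0, 0, 0],
])

```text
clock: 22.7
tool_pos: [542.4, 111.0, 95.1]
ee_rot: [0.001, 1.569, -0.0]
contact_force: [-0.5, 0.1, -1.4]
width: 27.1
```

```bash
python3 -c "
from h import *
check('flask_100',32,(541.7,110),25,44,59)"
```

```text
TCP [542.5 111.   95.1] F [-0.1  0.7 -1. ] w 27.2
ring (array([541.9, 111.1]), 52, np.float64(0.6)) bulb off TCP (cam) dx,dy -0.8 -1.0 shift [0.2 1.1]
```

View pics/c_flask_100.png

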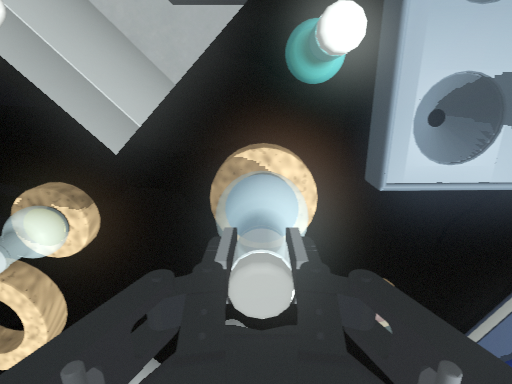

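Bulb (261,200) over ring (264,195); shift +1 mm in y and lower.

Call:
apply_moves([
  [0, 0.001, -0.005, 0, 0, 0, 0],
  [0, 0.001, -0.009, 0, 0, 0, 0],
  [0, 0.001, -0.0115, 0, 0, 0, 0],
  [0, 0.001, -0.0125, 0, 0, 0, 0],
  [0, 0.001, -0.0125, 0, 0, 0, 0],
])

```text
clock: 23.42
tool_pos: [543.2, 112.4, 83.5]
ee_rot: [0.002, 1.567, 0.0]
contact_force: [-0.3, 0.7, 9.2]
width: 27.5
```

Call:
apply_moves([
  [0, 0, 0.0003, 0, 0, 0, 0.36],
  [0, 0, 0.0003, 0, 0, 0, 0.4],
  [0, 0, 0.0003, 0, 0, 0, 0.55],
  [0, 0, 0.0003, 0, 0, 0, 0.6],
  [0, 0, 0.0003, 0, 0, 0, 0.6],
  [0, 0, 0.02, 0, 0, 0, 0.6],
  [0, 0, 0.06, 0, 0, 0, 0.6],
  [0, 0, 0.11, 0, 0, 0, 0.6],
  [0, 0, 0.14, 0, 0, 0, 0.75],
  [-0.01, 0.04, 0.14, 0, 0, 0, 0.75],
  [-0.022, 0.09, 0.14, 0, 0, 0, 0.75],
  [-0.035, 0.14, 0.14, 0, 0, 0, 0.75],
  [-0.048, 0.19, 0.14, 0, 0, 0, 0.75],
  [-0.058, 0.225, 0.14, 0, 0, 0, 0.75],
  [-0.065, 0.2465, 0.14, 0, 0, 0, 0.75],
  [-0.065, 0.2465, 0.14, 0, 0, 0, 0.75],
  [-0.065, 0.2465, 0.14, 0, 0, 0, 0.75],
])

```text
clock: 25.55
tool_pos: [477.0, 357.6, 221.5]
ee_rot: [-0.0, 1.571, -0.001]
contact_force: [-0.6, 0.5, 0.5]
width: 64.1
```

```bash
python3 - <<'E'
from h import *
print(arm.get_obs()["tool_pos"])
P,p,d=shot("wrist","w8"); W=cloud(P,d)
for r in arm.cut_out("wrist","flask_250")[:5]:
    m=r["pixels"]&(d>0); w=W[m]; z=np.percentile(w[:,2],97); t=w[w[:,2]>z-10]; print(np.round(r["extent"]),z.round(1),((t.min(0)+t.max(0))/2)[:2].round(1))
for r in arm.cut_out("wrist","wash_bottle")[:2]:
    w=W[r["pixels"]&(d>0)]; print("bottle",np.percentile(w,[2,98],axis=0).round())
P,p,d=shot("side"); W=cloud(P,d)
for r in arm.cut_out("side","flask_25")[:6]:
    m=r["pixels"]&(d>0); w=W[m]; print("side",np.round(r["extent"]),np.median(w,0).round(),np.percentile(w[:,2],97).round())
for r in arm.cut_out("side","wash_bottle")[:2]:
    w=W[r["pixels"]&(d>0)]; print("bottle",np.percentile(w,[2,98],axis=0).round())
E
```

```text
[476.96863507 357.60141047 221.50407113]
[  0. 196.  95.  75.] 129.3 [541.3 114.7]
[228. 134.  72.  90.] 156.4 [476.8 358.2]
[ 36. 110.  76.  35.] 94.1 [431.9 149.2]
bottle [[524. 429.   8.]
 [581. 489. 218.]]
side [196. 222.  40.  64.] [467. 375.  85.] 157.0
side [215. 173.  23.  46.] [533. 125.  67.] 130.0
side [234. 158.  11.  26.] [558. -61.  56.] 107.0
side [256. 200.  14.  33.] [428. 157.  39.] 95.0
side [166. 209.  10.  22.] [649. 226.  47.] 87.0
side [319. 255.   8.  31.] [254. 311.  33.] 76.0
bottle [[523. 436.  12.]
 [585. 498. 215.]]
```

Call:
apply_moves([
  [0, 0, -0.04, 0, 0, 0, 0.75],
  [0, 0.0005, -0.08, 0, 0, 0, 0.75],
  [0, 0.0005, -0.105, 0, 0, 0, 0.75],
  [0, 0.0005, -0.1135, 0, 0, 0, 0.75],
  [0, 0.0005, -0.1135, 0, 0, 0, 0.75],
  [0, 0.0005, -0.1135, 0, 0, 0, 0],
  [0, 0.0005, -0.1135, 0, 0, 0, 0],
  [0, 0.0005, -0.1135, 0, 0, 0, 0],
  [0, 0.0005, -0.1135, 0, 0, 0, 0],
  [0, 0.0005, -0.1135, 0, 0, 0, 0],
  [0, 0.0005, -0.1135, 0, 0, 0, 0],
  [0, 0.0005, -0.1135, 0, 0, 0, 0],
], newtons=50)

```text
clock: 27.35
tool_pos: [477.7, 359.5, 109.6]
ee_rot: [0.002, 1.568, 0.001]
contact_force: [0.1, 0.5, 6.1]
width: 32.4
```

Call:
apply_moves([
  [0, 0, 0.01, 0, 0, 0, 0],
  [0, 0, 0.035, 0, 0, 0, 0],
  [0, 0, 0.07, 0, 0, 0, 0],
  [0, 0, 0.105, 0, 0, 0, 0],
  [0, -0.008, 0.13, 0, 0, 0, 0],
  [0, -0.03, 0.14, 0, 0, 0, 0],
  [0, -0.065, 0.14, 0, 0, 0, 0],
  [0, -0.105, 0.14, 0, 0, 0, 0],
  [0, -0.147, 0.14, 0, 0, 0, 0],
  [0, -0.189, 0.14, 0, 0, 0, 0],
  [0, -0.231, 0.14, 0, 0, 0, 0],
  [0.005, -0.27, 0.14, 0, 0, 0, 0],
  [0.022, -0.305, 0.14, 0, 0, 0, 0],
  [0.046, -0.336, 0.14, 0, 0, 0, 0],
  [0.072, -0.366, 0.14, 0, 0, 0, 0],
  [0.099, -0.398, 0.14, 0, 0, 0, 0],
  [0.125, -0.43, 0.14, 0, 0, 0, 0],
  [0.15, -0.46, 0.14, 0, 0, 0, 0],
  [0.172, -0.487, 0.14, 0, 0, 0, 0],
  [0.1845, -0.5025, 0.14, 0, 0, 0, 0],
])

```text
clock: 29.85
tool_pos: [660.5, -146.3, 246.2]
ee_rot: [0.002, 1.574, -0.002]
contact_force: [-1.3, -0.8, -2.2]
width: 31.7
```

Call:
apply_moves([
  [0, 0, -0.02, 0, 0, 0, 0],
  [0, 0, -0.05, 0, 0, 0, 0],
  [0, 0, -0.085, 0, 0, 0, 0],
  [0, 0, -0.11, 0, 0, 0, 0],
  [0, 0, -0.125, 0, 0, 0, 0],
  [0, 0, -0.13, 0, 0, 0, 0],
  [0, 0, -0.13, 0, 0, 0, 0],
  [0, 0, -0.13, 0, 0, 0, 0],
])

```text
clock: 30.85
tool_pos: [662.0, -143.9, 119.4]
ee_rot: [-0.0, 1.569, -0.001]
contact_force: [0.3, 0.4, -1.1]
width: 32.0
```

```bash
python3 -c "
from h import *
check('flask_250',42.5,(661,-144.5),30,55,68)"
```

```text
TCP [ 662.  -143.9  119.4] F [-0.4  0.6 -3. ] w 32.0
ring (array([ 662.4, -144.5]), 47, np.float64(0.78)) bulb off TCP (cam) dx,dy -0.4 -1.5 shift [0.8 0.9]
```

View pics/c_flask_250.png

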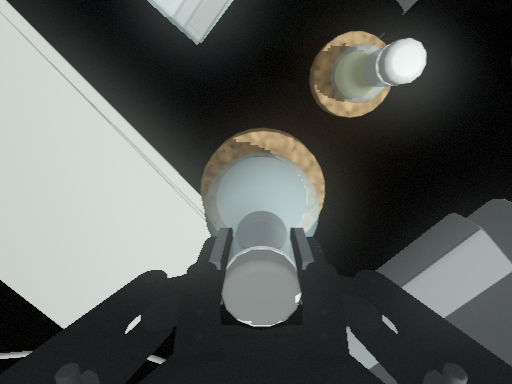

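Call:
apply_moves([
  [0.0007, 0.0008, -0.005, 0, 0, 0, 0],
  [0.0007, 0.0008, -0.009, 0, 0, 0, 0],
  [0.0007, 0.0008, -0.0115, 0, 0, 0, 0],
  [0.0007, 0.0008, -0.0125, 0, 0, 0, 0],
  [0.0007, 0.0008, -0.0125, 0, 0, 0, 0],
])

```text
clock: 31.58
tool_pos: [662.8, -143.1, 108.8]
ee_rot: [-0.0, 1.568, -0.001]
contact_force: [-2.4, 0.4, 11.3]
width: 31.8
```

Call:
apply_moves([
  [0, 0, 0.0005, 0, 0, 0, 0.42],
  [0, 0, 0.0005, 0, 0, 0, 0.46],
  [0, 0, 0.0005, 0, 0, 0, 0.6],
  [0, 0, 0.0005, 0, 0, 0, 0.65],
  [0, 0, 0.0005, 0, 0, 0, 0.65],
  [0, 0, 0.02, 0, 0, 0, 0.65],
  [0, 0, 0.06, 0, 0, 0, 0.65],
  [0, 0, 0.11, 0, 0, 0, 0.65],
  [0, 0, 0.15, 0, 0, 0, 0.65],
  [-0.04, 0.03, 0.17, 0, 0, 0, 0.65],
  [-0.09, 0.08, 0.19, 0, 0, 0, 0.65],
  [-0.14, 0.13, 0.2, 0, 0, 0, 0.65],
  [-0.14, 0.185, 0.2, 0, 0, 0, 0.65],
  [-0.14, 0.185, 0.2, 0, 0, 0, 0.65],
  [-0.14, 0.185, 0.2, 0, 0, 0, 0.65],
])

```text
clock: 33.45
tool_pos: [522.1, 42.4, 305.8]
ee_rot: [-0.001, 1.57, -0.0]
contact_force: [0.1, 0.1, 0.3]
width: 55.4
```

```bash
python3 - <<'E'
from h import *
P,p,d=shot("side","s9"); W=cloud(P,d)
for r in arm.cut_out("side","flask_25")[:8]:
    w=W[r["pixels"]&(d>0)]; print("side",np.round(r["extent"]),np.median(w,0).round(),np.percentile(w[:,2],97).round())
P,p,d=shot("wrist","w9"); W=cloud(P,d)
for n,c,h,r in(("10",(654,220),16,26),("25",(564,-71),20,33),("100",(542,111),25,44),("250",(662,-144),30,55)):
    print(n,ringfit(P,p,np.array(c,float),h,r,d))
for r in arm.cut_out("wrist","flask_250")[:8]:
    w=W[r["pixels"]&(d>0)]
    z=np.percentile(w[:,2],97); t=w[w[:,2]>z-10]; print(np.round(r["extent"]),z.round(1),((t.min(0)+t.max(0))/2)[:2].round(1))
print(arm.get_obs()["tool_pos"])
E
```

```text
side [235. 158.  10.  27.] [559. -62.  56.] 107.0
side [166. 205.  11.  25.] [649. 226.  48.] 87.0
side [206. 128.  22.  42.] [ 651. -126.   82.] 155.0
side [256. 202.  15.  31.] [428. 157.  42.] 94.0
side [318. 256.  12.  29.] [254. 311.  38.] 76.0
side [215. 174.  25.  45.] [535. 124.  69.] 130.0
10 (array([653.6, 218.3]), 68, np.float64(0.98))
25 (array([564.5, -71. ]), 68, np.float64(0.92))
100 (array([541.9, 110.4]), 67, np.float64(0.86))
250 (array([ 660.6, -144.3]), 54, np.float64(2.21))
[289. 149.  44.  49.] 129.7 [541.3 109. ]
[319.  74.  40.  31.] 94.2 [432.2 146.3]
[100. 221.  72.  61.] 150.7 [582.4 -83.9]
[363. 226.  28.  32.] 86.3 [653.  217.4]
[166. 170.  37.  35.] 106.5 [564.1 -71.1]
[ 0. 12.  8. 38.] 17.2 [ 351.7 -325. ]
[522.54980283  40.88235343 305.11929908]
```

View pics/s9.png

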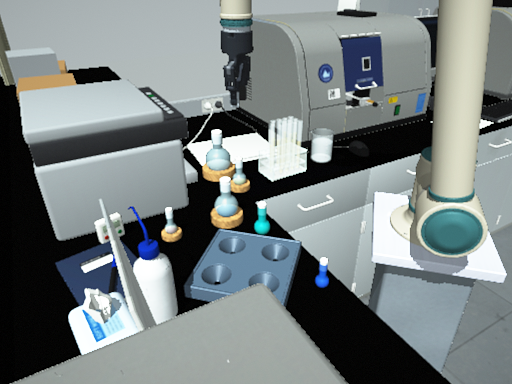

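View pics/w9.png

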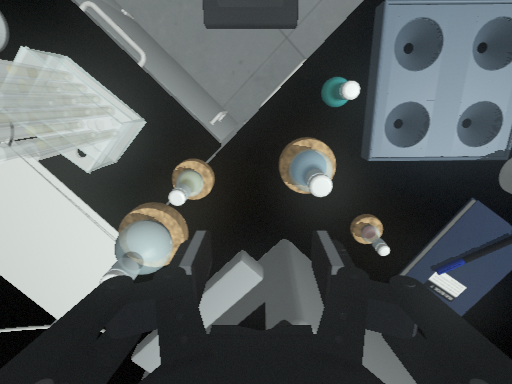

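```bash
python3 -c "
from plant import arm
print(arm.job_done(),arm.get_obs()['clock'])"
```

```text
the job is handed in; nothing more can be done
the job is handed in; nothing more can be done
```

All four flasks stand upright on their own cork rings. I placed them in order from smallest to largest and handed the job in at about 34 s. I didn't touch the blue and turquoise look-alikes, the wash bottle or the beaker.

- **Height:** the last side picture put the stopper tops at 87, 107, 130 and 155 mm. Fully seated flasks should read 86, 107, 130 and 156 mm.
- **Centring:** in the last wrist picture, the stoppers of the 10, 25 and 100 ml flasks were within about 1.5 mm of their ring centres.
- **250 ml flask:** this one is less certain, because the gripper hid its stopper and its ring fit in that picture was poor (2.2 mm residual). I set it down within about 1 mm, from a fit made just above the ring. The side picture shows it upright, with its height about 1 mm off.
- **Forces:** the highest reading at the end of any move was about 11 N, as the 250 ml flask touched its ring.
- **Disagreement:** wrist-camera positions disagreed with the arm by 1–2 mm in y. I corrected for that just above each ring, except for the 25 ml flask, which needed no shift.

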